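# Press the weld coupon flush with the copper-faced spacer

## Task

Take the copper-faced spacer out of its stand, turn it upright about its axis so that its copper side faces the blue fence of the fit-up fixture, and slide its blade down into the gap in front of the loose steel coupon, at the short stop block where the gap is wide enough (at the long one it is too narrow). Then push with the blade, copper face on the coupon and spacer upright, until the coupon is pressed flush along the fence, and finish like that: still gripping the spacer and pressing, nothing let go. Leave the coupon lying flat, and do not disturb the tape measure, the nut or the blue magnet block.

Things in the scene. Friction and masses are not known exactly. Their poses are not given: they have to be found in the camera images.
- fixture: Fit-up fixture, fixed: a steel base plate 154 x 140 x 6 mm. Origin on its underside, midway along y, 80 mm from its near edge, on the table; its +x axis points to the blue fence, +y runs along the fence, z up. A bed carries the coupon 14 mm above the table, from x = 4 to 55 mm; in front of it (x below 4 mm) the floor of the gap is the base plate's top, z = 6 mm. Everything on it is lower than 32 mm.
- fence: Blue fence bar fixed across the far side of the fixture, 130 mm long along y, 14 mm thick, top 28 mm above the table. Its origin lies on its inner face (fixture x = 55 mm, y = 0, z = 6 mm); its axes are the fixture's.
- coupon: Loose grey steel coupon, 120 x 60 x 6 mm, 0.33 kg, smooth so that it slides easily, lying on the bed 14 to 20 mm above the table. Origin at the centre of its underside; its x axis is its 120 mm length and lies roughly along the fixture's y, its 60 mm width lies across. It starts 3.5 to 6 mm short of the fence; flush, its centre is at fixture x = 25 mm and its near edge at x = -5 mm.
- stop_short: The shorter of two grey stop blocks bolted side by side on the near side of the fixture, 58 mm along y, top 28 mm above the table. Its origin is on its centre line at fixture x = -50 mm, y = +30 or -30 mm, z = 6 mm; axes as the fixture's. Its face towards the coupon stands at its x = +21 mm (fixture x = -29 mm): the gap to the coupon is 18 to 20.5 mm at the start, 24 mm when the coupon is flush.
- stop_long: The longer grey stop block, on the other half; which half is which varies. 58 mm along y, top 28 mm above the table, origin likewise at fixture x = -50 mm, y = +30 or -30 mm. Its face stands at its x = +38 mm (fixture x = -12 mm): the gap is 7 mm when flush, less at the start, too narrow for the 10 mm blade.
- stand: Fixed grey and black plastic stand, 64 x 74 mm, 24 mm high, in whose slot the spacer stands upright at the start with its tip 5 mm above the table, turned as the stand is. Origin at the centre of its underside.
- spacer_grip (a point): Centre of the black grip of the loose spacer (0.15 kg). The grip is a block 24 mm (its x) x 34 mm (its y) x 40 mm high, meant to be taken across its 24 mm; below it stands a blade 10 mm thick (x) x 30 mm wide (y) that reaches 28 mm below the grip. This point is 48 mm above the blade's tip. Axes: +x is the copper side (copper face of the blade, copper strips on the grip's side and on top along that edge), z up.
- spacer_tip (a point): Centre of the lower end of the spacer's blade.
- spacer_copper (a point): Middle of the copper strip on the side of the spacer's grip: 12 mm out from the grip's centre on the copper side.
- tape: Yellow tape measure, 63 x 97 x 37 mm, loose, on the table; not to be disturbed. Origin at its underside.
- nut: Dark hexagonal nut, 35 x 39 x 19 mm, loose, on the table; not to be disturbed. Origin at its underside.
- magnet: Blue magnet block, 35 x 51 x 30 mm, loose, on the table; not to be disturbed. Origin at its underside.
Mind the look-alikes: they are no part of the job. What is shaped like the part that bears spacer_grip but pink is not meant.

How it is judged:
On the way, in this order (a step that is already met when the one before it is completed fails the run):
1. the spacer is held in the gripper, lifted clear of its stand (height (world z) of spacer_tip above 0.04 m and contact force between the fingers and spacer above 2 N), for 0.2 s.
2. the blade stands in the wide gap at the short stop, copper side towards the fence (z of spacer_tip in the frame of fixture below 0.016 m and x of spacer_tip in the frame of stop_short between 0.019 and 0.047 m and y of spacer_tip in the frame of stop_short between -0.025 and 0.025 m and x of spacer_copper in the frame of stop_short above 0.033 m and angle between the x axis of spacer and the x axis of fixture, either way round below 0.2 rad), for 0.2 s.
At the end, for the whole second after the job is handed in: Coupon flat and flush on the fence (1.5 mm, 0.02 rad), pressed on it with over 2 N by the spacer, which the gripper still holds at rest, upright and square within 0.2 rad, copper side to the fence, blade 4 mm or more below the coupon's top, within 25 mm of the short stop's middle (x of coupon in the frame of fixture above 0.0235 m and z of coupon in the frame of fixture below 0.0165 m and angle between coupon's own z axis and vertical below 0.04 rad and angle between the x axis of coupon and the y axis of fence, either way round below 0.02 rad and contact force between coupon and fence above 2 N and contact force between spacer and coupon above 2 N and contact force between the fingers and spacer above 2 N and z of spacer_tip in the frame of fixture below 0.016 m and x of spacer_copper in the frame of fixture above -0.01 m and y of spacer_tip in the frame of stop_short between -0.025 and 0.025 m and angle between the x axis of spacer and the x axis of fixture, either way round below 0.2 rad and angle between spacer's own z axis and vertical below 0.2 rad and linear speed of spacer below 0.02 m/s); the arm keeps its last pose, push and grip.
It fails at once if a bystander (tape measure, nut, magnet block) was moved more than 15 mm (distance of any of tape, nut, magnet from where it was at the start of the episode above 0.015 m).
It fails at once if the coupon was lifted or flung off the bed (z of coupon in the frame of fixture above 0.03 m).
It also fails if it takes over 48 s, if anything falls off the work surface, if the arm or the gripper's body presses on something with over 40 N, if the wrist force passes 120 N, or if a joint passes its speed limit or range.

## Robot

A 6-joint arm with a two-finger parallel gripper is mounted at the origin on the work surface; the furniture and walls round the work are solid. World frame = base frame: x ahead of the robot, y to its left, z up, the work surface at z = 0. Lengths are in m, angles in rad, forces in N, time in s.
With the tool pointing down it reaches from about 0.375 to 0.9 m from the base axis. Payload 3.1 kg.
Tool frame: the origin (TCP) lies at the very end of the fingers, on their centre line; the grasp point (between the pads) lies robot.grasp_offset behind it (robot.grasp_offset is the distance from the TCP to the grasp point, in m); z points along the fingers, y is the direction in which the jaws open and shut (so a half turn about z gives the same grasp; the last joint's range is limited). The gripper opens to 87 mm and grips with 3 to 60 N. Pads are 19 mm wide; open, the fingers measure 117 mm over their backs; the gripper's body (75 mm by 190 mm) begins 51 mm behind the grasp point.
Start: joints at [1.075, 0.527, 1.433, -0, 1.181, -0.178], TCP at [0.195, 0.594, 0.223] pointing down, gripper open.
Joint ranges: [-3.08, 3.08], [-0.75, 2.2], [0.22, 2.44], [-1.43, 4.57], [0, 2.65], [-2.85, 2.85]. Speed limits (rad/s): [2.79, 2.79, 3.14, 3.14, 3.14, 3.14].

## Interface

Orientations are given as a unit quaternion [x, y, z, w].
In Python, from rig import robot gives the robot as it stands.
- The arm moves only by the tool drive_tool, never from a script. Its argument "targets" is one flat list of numbers, 6 for each row, row after row: the shift along the tool's x, y, z in cm, then the turn, a rotation vector about the tool's x, y, z in degrees. A call has 1 to 12 rows; each row is the pose to reach, as a shift and turn from the pose commanded when the call began, along the tool's axes at that moment; what a row does not reach only later rows make up. A row lasts 1/12 s, in which the tool goes at most 41.7 mm and 7.16 degrees, less where a joint would pass 70% of its speed; a pose out of reach is approached as far as the arm can. A call with a gripper value outside its range is refused whole. "grip" is the gripper command: -1 is fully open, 1 is shut, values between are in proportion, set as the call begins (left out, the last holds). The fingers move at their own pace and stop on an object; "squeeze" is the grip in N (left out, the last holds). Time passes only in rows, so rows that repeat a pose let the fingers close. It gives the time, the measured TCP pose, the force and the opening at its end, in the units of the state.
- robot.get_obs(): the state, without advancing time (a new reading comes with each control period).
- robot.camera(name): name is "side" or "top"; returns (picture, depth): 384x512x3 uint8, red, green, blue; 384x512 float32, m along the optical axis (not along the pixel's ray), 0 where there is no reading.
- robot.calibration(name): a dict with "mtx" (3x3 intrinsics, pixels), "distortion" ([k1, k2, p1, p2, k3] as OpenCV has them; the pictures are not rectified), "R" (3x3) and "t" (3): a world point X has camera coordinates R X + t. Camera axes: x right, y down, z forward; pixel columns grow to the right and rows downward; lengths in m; the calibration is good to about 2 mm. A picture is of the moment at which its call begins. calibration takes no time and is no camera call.
- robot.hand_in(): hands the job in, once; it reports no verdict.
The state is a dict: "time": time; "q": joint angles; "joint_velocities": joint speeds; "joint_torque": joint torques, N m; "position": TCP position; "tool_rot": TCP orientation; "ft_force": force on the tool from outside, world axes, zero at the start; "moment": the same for the moment, N m; "grip_width": finger opening in m.
Only numpy, scipy, OpenCV 4.12 (cv2) and the standard library are available. Lean on these libraries where they do the work, as an engineer would, in place of code of your own. Each camera call takes 0.05 s, during which the arm holds its last target.

## Working session

There is one attempt and no reset: what is moved stays moved. The work goes in short steps, Python scripts to look and compute and a tool call to move; the robot and the scene stay as the last step left them, time stands still between calls to the robot, and variables do not carry over. Pictures are saved under pics/ and viewed, and the job is handed in when it is done.

Besides the shell and the picture viewer there is one more tool, called after ">>>" as name(argument=value, ...) on one line, values as JSON. drive_tool: Moves the arm, as the interface text tells. Its arguments: {"type":"object","properties":{"targets":{"type":"array","items":{"type":"number"}},"grip":{"type":"number"},"squeeze":{"type":"number"}},"required":["targets"]}

```bash
ls; mkdir -p pics; python3 - <<'E'
from rig import robot
import cv2,numpy as np
print(robot.get_obs()); print(robot.grasp_offset)
for n in("side","top"):
    im,d=robot.camera(n); c=robot.calibration(n); print(n,c)
    cv2.imwrite(f"pics/{n}0.png",im[:,:,::-1]); np.savez(f"{n}0.npz",im=im,d=d)
E
```

```text
pics
{'time': 0.0, 'q': array([ 1.07450602e+00,  5.28465592e-01,  1.43390132e+00, -7.00968436e-07,
        1.18138179e+00, -1.78510020e-01]), 'joint_velocities': array([-0.00123725,  0.0001433 ,  0.00097443,  0.00095831, -0.00086873,
       -0.00072888]), 'joint_torque': array([-2.95127656e-04, -4.40045857e+01, -1.76592028e+01,  6.33445638e-02,
        5.82713750e-02, -1.56056835e-04]), 'position': array([0.19491218, 0.59306293, 0.22157229]), 'tool_rot': array([ 1.58222203e-01,  9.87402943e-01, -1.01735246e-03, -3.56558432e-04]), 'ft_force': array([0.53058822, 0.33880879, 0.06484606]), 'moment': array([-0.01498096,  0.05263432,  0.00195106]), 'grip_width': 0.08688623312849904}
0.0187
side {'mtx': array([[355.44868486,   0.        , 252.0644703 ],
       [  0.        , 355.44868486, 190.40092254],
       [  0.        ,   0.        ,   1.        ]]), 'distortion': array([-0.04258016,  0.        ,  0.        ,  0.        ,  0.        ]), 'R': array([[ 0.86880443, -0.49496118, -0.01386655],
       [-0.27438018, -0.45792954, -0.84558622],
       [ 0.41218245,  0.73845376, -0.53365875]]), 't': array([-0.40605649,  0.26345557,  0.76611512])}
top {'mtx': array([[422.42859   ,   0.        , 258.18023996],
       [  0.        , 422.42859   , 189.95795414],
       [  0.        ,   0.        ,   1.        ]]), 'distortion': array([-0.06771176,  0.        ,  0.        ,  0.        ,  0.        ]), 'R': array([[ 0.00973103, -0.99970948,  0.02205153],
       [-0.99359324, -0.01214994, -0.11236034],
       [ 0.11259563, -0.02081687, -0.99342281]]), 't': array([0.11913525, 0.55759995, 1.28591864])}
```

View pics/top0.png

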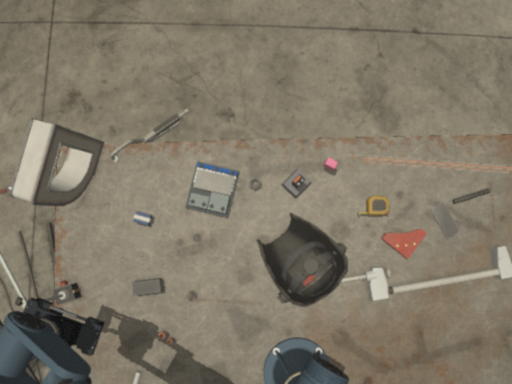

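View pics/side0.png

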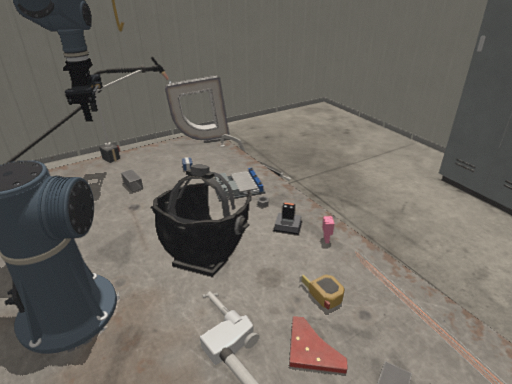

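```bash
python3 - <<'E'
import cv2
t=cv2.imread("pics/top0.png"); s=cv2.imread("pics/side0.png")
cv2.imwrite("pics/tc1.png",cv2.resize(t[152:224,180:250],None,fx=8,fy=8,interpolation=cv2.INTER_CUBIC))
cv2.imwrite("pics/tc2.png",cv2.resize(t[150:210,270:345],None,fx=10,fy=10,interpolation=cv2.INTER_CUBIC)[:600])
cv2.imwrite("pics/sc.png",cv2.resize(s[150:250,180:340],None,fx=5,fy=5,interpolation=cv2.INTER_CUBIC))
E
```

```text
(no output)
```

View pics/tc1.png

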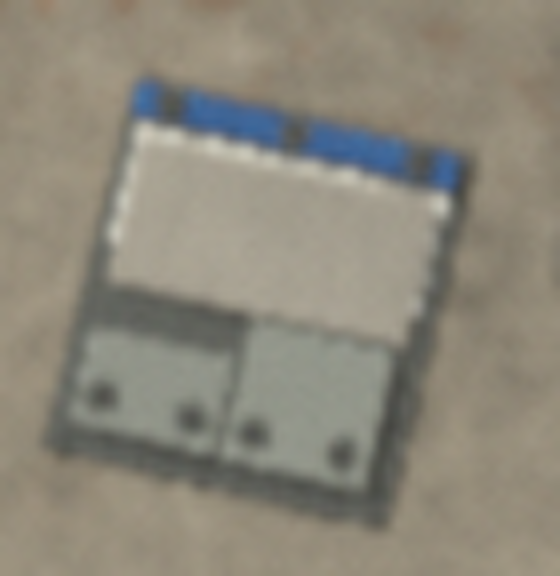

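View pics/tc2.png

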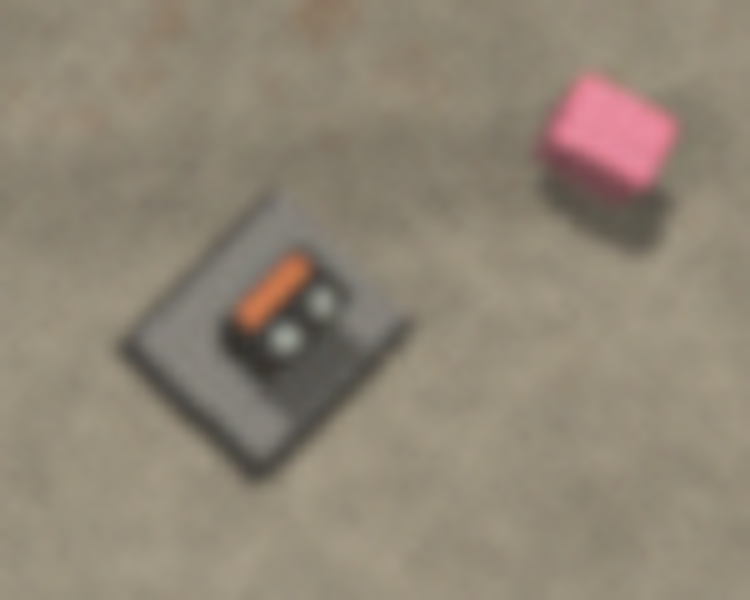

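View pics/sc.png

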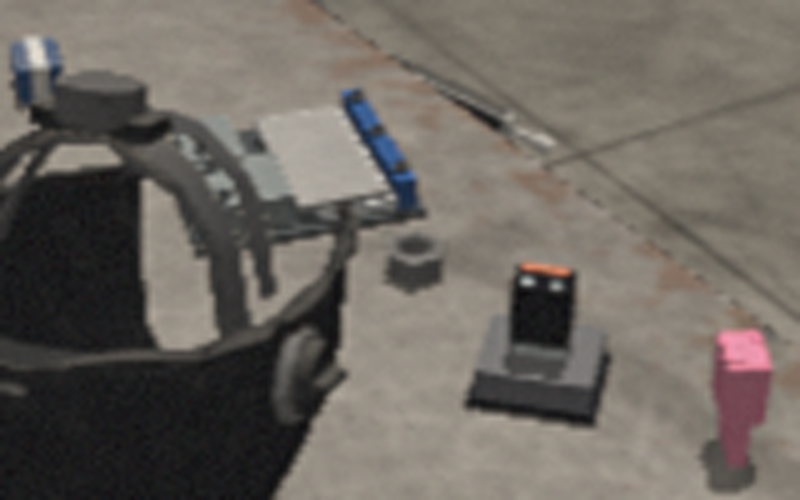

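```bash
cat > h.py <<'E'
import numpy as np,cv2
from rig import robot
def cast(n,uv,z):
    c=robot.calibration(n); K,D,R,t=c["mtx"],c["distortion"],c["R"],c["t"]
    p=cv2.undistortPoints(np.asarray(uv,float).reshape(-1,1,2),K,D).reshape(-1,2)
    d=np.c_[p,np.ones(len(p))]@R; o=-R.T@t
    return o+d*((z-o[2])/d[:,2])[:,None]
def proj(n,X):
    c=robot.calibration(n); 
    return cv2.projectPoints(np.asarray(X,float).reshape(-1,1,3),cv2.Rodrigues(c["R"])[0],c["t"],c["mtx"],c["distortion"])[0].reshape(-1,2)
def cloud(n,d):
    v,u=np.mgrid[:384,:512]; c=robot.calibration(n)
    p=cv2.undistortPoints(np.stack([u,v],-1).reshape(-1,1,2).astype(float),c["mtx"],c["distortion"]).reshape(-1,2)
    X=np.c_[p,np.ones(len(p))]*d.reshape(-1,1)
    return ((X-c["t"])@c["R"]).reshape(384,512,3)
def rect(P):
    r=cv2.minAreaRect((P[:,:2]*1000).astype(np.float32)); return r
E
python3 - <<'E'
from h import *
for n in("top","side"):
    f=np.load(n+"0.npz"); im,d=f["im"],f["d"]; C=cloud(n,d)
    hsv=cv2.cvtColor(im,cv2.COLOR_RGB2HSV)
    blue=cv2.inRange(hsv,(100,120,80),(125,255,255)); org=cv2.inRange(hsv,(3,130,120),(14,255,255)); pink=cv2.inRange(hsv,(160,60,100),(179,255,255))
    for nm,m,z in(("blue",blue,.028),("orange",org,.073),("pink",pink,.073)):
        k,l,st,ce=cv2.connectedComponentsWithStats(m)
        for i in range(1,k):
            if st[i,4]>8:
                v,u=np.where(l==i); P=cast(n,np.c_[u,v],z); print(n,nm,st[i],P.mean(0).round(4),[np.round(a,1) for a in rect(P)],"depthz",np.round(np.percentile(C[l==i][:,2],[10,50,90]),4), np.median(C[l==i],0).round(4))
f=np.load("top0.npz");C=cloud("top",f["d"])
for nm,(u0,u1,v0,v1) in dict(helmet=(255,350,212,308),stand=(278,315,166,200),fix=(185,242,160,218)).items():
    c=C[v0:v1,u0:u1].reshape(-1,3); c=c[c[:,2]>(.05 if nm!="fix" else .012)]
    print(nm,len(c),c.min(0).round(3),c.max(0).round(3),np.median(c,0).round(4))
    if nm=="stand":
        print(rect(c),c.mean(0))
E
```

```text
top blue [203 164  12   6  33] [0.6286 0.2822 0.028 ] [array([628.2, 281.8]), array([34.2,  9.2]), np.float64(76.5)] depthz [0.025  0.0275 0.0315] [0.628  0.283  0.0275]
top blue [219 168  11   5  32] [0.6173 0.2324 0.028 ] [array([617.5, 232.7]), array([32.6,  8.7]), np.float64(79.3)] depthz [0.0247 0.0285 0.0312] [0.6176 0.2327 0.0285]
top orange [294 176   7   7  21] [0.5871 0.0088 0.073 ] [array([587.8,   8.8]), array([ 6.4, 23.9]), np.float64(45.5)] depthz [0.0712 0.0732 0.077 ] [0.5865 0.009  0.0732]
top orange [386 230  39  28 491] [ 0.4007 -0.3226  0.073 ] [array([ 415.3, -319.7]), array([86.3, 96. ]), np.float64(51.8)] depthz [0.0137 0.0167 0.0204] [ 0.4043 -0.3432  0.0167]
top orange [304 276  10   8  32] [ 0.2866 -0.0258  0.073 ] [array([286.3, -25.5]), array([ 8.3, 29.4]), np.float64(44.6)] depthz [0.0884 0.0917 0.0949] [ 0.2891 -0.023   0.0917]
top pink [324 158  13  12 107] [ 0.6356 -0.0935  0.073 ] [array([635.1, -93. ]), array([35.5, 30.7]), np.float64(63.9)] depthz [0.0389 0.0669 0.0713] [ 0.6373 -0.0944  0.0669]
side blue [250 170   5   6  20] [0.6284 0.2827 0.028 ]
[... 302 characters left out ...]
84   4   3   9] [0.6087 0.1962 0.028 ] [array([607.9, 197.5]), array([12.4,  9.7]), np.float64(59.1)] depthz [0.0228 0.0247 0.0289] [0.61   0.1987 0.0247]
side pink [323 216  12  27 234] [ 0.6137 -0.1269  0.073 ] [array([ 612.1, -132.6]), array([106.9,  27.6]), np.float64(50.8)] depthz [0.0117 0.0529 0.0674] [ 0.6344 -0.1078  0.0529]
helmet 4094 [ 0.225 -0.118  0.05 ] [0.482 0.153 1.337] [ 0.3259 -0.0185  0.143 ]
stand 109 [ 0.408 -0.013  0.056] [0.601 0.153 1.337] [0.5804 0.0057 0.073 ]
((505.90020751953125, 77.05851745605469), (24.029016494750977, 246.0713348388672), 46.7296028137207) [0.56672022 0.01841616 0.18819696]
fix 1597 [0.408 0.153 0.012] [0.645 0.345 1.337] [0.5686 0.2648 0.0238]
```

```bash
python3 - <<'E'
from h import *
f=np.load("top0.npz"); im=f["im"]; C=cloud("top",f["d"])
Z=C[...,2]
# helmet extent
c=C[205:312,250:352].reshape(-1,3); c=c[(c[:,2]>.03)&(c[:,2]<.5)]
print("helmet",np.percentile(c,[0.5,50,99.5],axis=0).round(3))
for lo,hi in((.03,.1),(.1,.2),(.2,.5)):
    k=c[(c[:,2]>lo)&(c[:,2]<hi)]; 
    if len(k): print(lo,len(k),np.percentile(k,[1,99],axis=0).round(3))
# grip & stand
W=np.zeros((384,512),bool);W[164:204,275:320]=1
g=C[W&(Z>.062)&(Z<.085)]; print("grip",len(g),g.mean(0).round(4),rect(g))
s=C[W&(Z>.014)&(Z<.085)]; print("stand",len(s),s[:,2].max(),rect(s))
hsv=cv2.cvtColor(im,cv2.COLOR_RGB2HSV)
org=cv2.inRange(hsv,(3,110,110),(16,255,255)); org[~W]=0
v,u=np.where(org>0);P=cast("top",np.c_[u,v],.073);print("strip",P.mean(0),rect(P)); 
# fixture
W=np.zeros((384,512),bool);W[155:222,180:246]=1
b=cv2.inRange(hsv,(98,90,50),(128,255,255)); b[~W]=0
v,u=np.where(b>0);P=cast("top",np.c_[u,v],.028);print("fence",P.mean(0),rect(P))
l=cv2.fitLine((P[:,:2]).astype(np.float32),cv2.DIST_HUBER,0,.01,.01).ravel();print(l,np.degrees(np.arctan2(l[1],l[0])))
s=C[W&(Z>.004)&(Z<.04)]; print("fixture all",rect(s))
s=C[W&(Z>.024)&(Z<.04)]; print(len(s),rect(s))
from scipy.spatial.transform import Rotation as Ro
o=robot.get_obs();print(Ro.from_quat(o["tool_rot"]).as_matrix().round(3))
E
```

```text
helmet [[ 0.229 -0.141  0.031]
 [ 0.329 -0.015  0.118]
 [ 0.471  0.121  0.27 ]]
0.03 1957 [[ 0.235 -0.144  0.03 ]
 [ 0.456  0.104  0.099]]
0.1 1925 [[ 0.229 -0.113  0.101]
 [ 0.473  0.121  0.198]]
0.2 780 [[ 0.28  -0.062  0.202]
 [ 0.398  0.056  0.272]]
grip 94 [0.5833 0.0042 0.0729] ((583.47119140625, 4.160640716552734), (23.6903133392334, 33.33268737792969), 45.40106201171875)
stand 373 0.0825108475781543 ((583.356689453125, 3.590900421142578), (53.45130157470703, 65.61326599121094), 45.403236389160156)
strip [0.58688313 0.00945265 0.073     ] ((587.01318359375, 9.578492164611816), (6.4291839599609375, 26.06023406982422), 45.50932693481445)
fence [0.62256218 0.25517489 0.028     ] ((622.9255981445312, 256.1464538574219), (128.03628540039062, 11.736238479614258), 76.9615478515625)
[0.22550088 0.974243   0.62256217 0.25517488] 76.96766
fixture all ((564.5410766601562, 270.6971130371094), (211.19677734375, 208.12124633789062), 0.7536284327507019)
768 ((564.3546142578125, 268.4698486328125), (128.53143310546875, 137.16690063476562), 77.49864196777344)
[[-0.95   0.313 -0.001]
 [ 0.313  0.95  -0.002]
 [ 0.    -0.002 -1.   ]]
```

```bash
python3 - <<'E'
from h import *
im=np.load("top0.npz")["im"]; g=cv2.cvtColor(im,cv2.COLOR_RGB2GRAY).astype(np.float32)
x=np.array([.9744,-.2250]);y=np.array([.2250,.9744]);O=np.array([.5624,.27])
s=np.arange(-90,80,2)
for z in(.028,.020):
    A=0
    for yy in range(14,50,4):
        P=O+np.outer(s/1000,x)+yy/1000*y; uv=proj("top",np.c_[P,np.full(len(s),z)]).astype(np.float32)
        A=A+cv2.remap(g,uv[:,:1],uv[:,1:],cv2.INTER_LINEAR).ravel()/9
    print(z,list(zip(s.tolist(),A.round().astype(int).tolist())))
E
```

```text
0.028 [(-90, 144), (-88, 144), (-86, 141), (-84, 135), (-82, 123), (-80, 110), (-78, 101), (-76, 96), (-74, 91), (-72, 88), (-70, 92), (-68, 108), (-66, 125), (-64, 137), (-62, 138), (-60, 134), (-58, 129), (-56, 126), (-54, 127), (-52, 131), (-50, 137), (-48, 142), (-46, 144), (-44, 146), (-42, 146), (-40, 146), (-38, 146), (-36, 146), (-34, 145), (-32, 139), (-30, 128), (-28, 115), (-26, 104), (-24, 99), (-22, 97), (-20, 97), (-18, 96), (-16, 94), (-14, 98), (-12, 111), (-10, 130), (-8, 147), (-6, 157), (-4, 160), (-2, 161), (0, 162), (2, 162), (4, 163), (6, 162), (8, 163), (10, 163), (12, 163), (14, 163), (16, 163), (18, 162), (20, 161), (22, 161), (24, 161), (26, 160), (28, 160), (30, 160), (32, 160), (34, 160), (36, 159), (38, 159), (40, 159), (42, 160), (44, 165), (46, 173), (48, 182), (50, 180), (52, 162), (54, 130), (56, 105), (58, 94), (60, 93), (62, 94), (64, 96), (66, 99), (68, 104), (70, 113), (72, 124), (74, 133), (76, 138), (78, 140)]
0.02 [(-90, 145), (-88, 144), (-86, 142), (-84, 136), (-82, 125), (-80, 112), (-78, 101), (-76, 96), (-74, 92), (-72, 88), (-70, 90), (-68, 104), (-66, 123), (-64, 135), (-62, 139), (-60, 135), (-58, 130), (-56, 127), (-54, 128), (-52, 131), (-50, 137), (-48, 141), (-46, 144), (-44, 146), (-42, 146), (-40, 146), (-38, 146), (-36, 146), (-34, 145), (-32, 141), (-30, 132), (-28, 119), (-26, 107), (-24, 100), (-22, 97), (-20, 97), (-18, 97), (-16, 95), (-14, 95), (-12, 105), (-10, 123), (-8, 142), (-6, 154), (-4, 160), (-2, 161), (0, 162), (2, 162), (4, 163), (6, 163), (8, 163), (10, 163), (12, 163), (14, 163), (16, 163), (18, 162), (20, 161), (22, 161), (24, 161), (26, 160), (28, 160), (30, 160), (32, 160), (34, 160), (36, 159), (38, 159), (40, 159), (42, 159), (44, 162), (46, 168), (48, 177), (50, 182), (52, 173), (54, 148), (56, 118), (58, 99), (60, 93), (62, 94), (64, 95), (66, 97), (68, 100), (70, 107), (72, 117), (74, 128), (76, 135), (78, 139)]
```

```bash
cat >> h.py <<'E'
from scipy.spatial.transform import Rotation as Ro
def plan(p,yaw):
    o=robot.get_obs(); R=Ro.from_quat(o["tool_rot"])
    yv=np.array([np.cos(yaw),np.sin(yaw),0]); zv=np.array([0,0,-1.]); T=Ro.from_matrix(np.c_[np.cross(yv,zv),yv,zv])
    print("t",round(o["time"],2),"shift cm",(R.inv().apply(np.array(p)-o["position"])*100).round(2),"rot deg",np.degrees((R.inv()*T).as_rotvec()).round(2))
    print("pos",o["position"].round(4),"F",o["ft_force"].round(2),"w",round(o["grip_width"],4),"q",o["q"].round(3))
E
python3 - <<'E'
from h import *
plan([.5834,.0042,.15],np.radians(45.4))
E
```

```text
t 0.1 shift cm [-55.3  -43.79   7.23] rot deg [-1.100e-01  1.000e-02  2.639e+01]
pos [0.195  0.5931 0.2217] F [0.26 0.07 0.64] w 0.0872 q [ 1.074  0.528  1.434 -0.     1.181 -0.178]
```

>>> drive_tool(targets=[-41.7, -11.5, -3, 0, 0, 26.4, -41.7, -11.5, -3, 0, 0, 26.4, -41.7, -11.5, -3, 0, 0, 26.4, -41.7, -11.5, -3, 0, 0, 26.4, -41.7, -11.5, -3, 0, 0, 26.4, -41.7, -11.5, -3, 0, 0, 26.4, -41.7, -11.5, -3, 0, 0, 26.4, -41.7, -11.5, -3, 0, 0, 26.4, -41.7, -11.5, -3, 0, 0, 26.4, -41.7, -11.5, -3, 0, 0, 26.4, -41.7, -11.5, -3, 0, 0, 26.4], grip=-1)

```text
time: 1.02
position: [0.5604, 0.3504, 0.2525]
tool_rot: [0.382, 0.924, 0.0, 0.002]
ft_force: [0.5, 0.6, 1.0]
grip_width: 0.0872
```

```bash
python3 - <<'E'
from h import *
plan([.5834,.0042,.14],np.radians(45.4))
E
```

```text
t 1.02 shift cm [-26.02 -22.93  11.29] rot deg [ 0.08  0.18 -0.26]
pos [0.5604 0.3504 0.2525] F [0.47 0.64 0.95] w 0.0872 q [ 0.391  0.548  1.304 -0.002  1.287 -0.396]
```

>>> drive_tool(targets=[-26, -22.9, 3, 0, 0, 0, -26, -22.9, 3, 0, 0, 0, -26, -22.9, 3, 0, 0, 0, -26, -22.9, 3, 0, 0, 0, -26, -22.9, 3, 0, 0, 0, -26, -22.9, 3, 0, 0, 0, -26, -22.9, 3, 0, 0, 0, -26, -22.9, 3, 0, 0, 0, -26, -22.9, 3, 0, 0, 0, -26, -22.9, 11.3, 0, 0, 0, -26, -22.9, 11.3, 0, 0, 0, -26, -22.9, 11.3, 0, 0, 0])

```text
time: 2.02
position: [0.5734, 0.0095, 0.1317]
tool_rot: [0.38, 0.925, -0.002, -0.009]
ft_force: [-2.8, 0.1, -1.2]
grip_width: 0.087
```

```bash
python3 - <<'E'
from h import *
plan([.5834,.0042,.037],np.radians(45.4))
im,d=robot.camera("side"); cv2.imwrite("pics/s1.png",cv2.resize(im[80:280,180:380,::-1],None,fx=3,fy=3))
plan([.5834,.0042,.037],np.radians(45.4))
E
```

```text
t 2.02 shift cm [-1.22  0.42  9.45] rot deg [-0.56 -0.86 -0.08]
pos [0.5734 0.0095 0.1317] F [-2.82  0.08 -1.23] w 0.087 q [-1.780e-01  5.850e-01  1.634e+00  1.000e-03  9.410e-01 -9.700e-01]
t 2.07 shift cm [-1.05  0.24  9.81] rot deg [-0.39 -0.61 -0.02]
pos [0.5755 0.0097 0.1352] F [0.1  1.63 0.26] w 0.0873 q [-0.177  0.58   1.63   0.     0.944 -0.97 ]
```

View pics/s1.png

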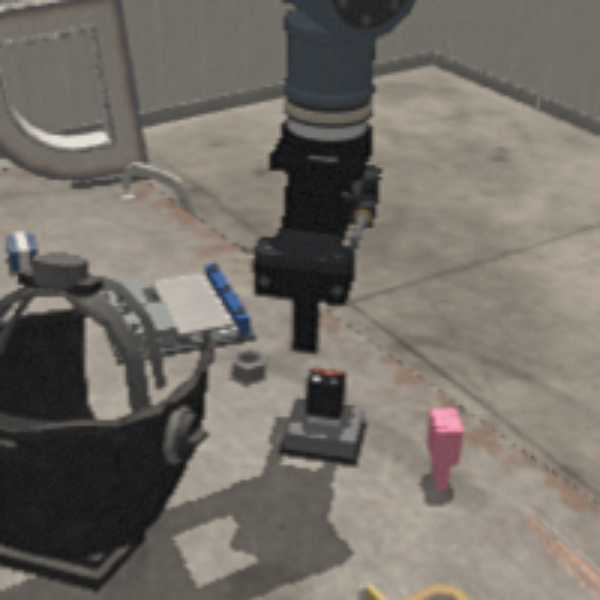

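>>> drive_tool(targets=[0, 0, 0, 0, 0, 0, 0, 0, 0, 0, 0, 0, 0, 0, 0, 0, 0, 0])

```text
time: 2.32
position: [0.5817, 0.0089, 0.1424]
tool_rot: [0.379, 0.925, 0.001, 0.003]
ft_force: [-0.8, 0.8, -0.2]
grip_width: 0.0868
```

```bash
python3 - <<'E'
from h import *
plan([.5834,.0042,.037],np.radians(45.4))
E
```

```text
t 2.32 shift cm [-0.41 -0.25 10.54] rot deg [0.19 0.26 0.05]
pos [0.5817 0.0089 0.1424] F [-0.76  0.76 -0.18] w 0.0868 q [-0.177  0.571  1.623  0.     0.943 -0.97 ]
```

>>> drive_tool(targets=[-0.4, -0.25, 2, 0, 0, 0, -0.4, -0.25, 4.5, 0, 0, 0, -0.4, -0.25, 6, 0, 0, 0, -0.4, -0.25, 6, 0, 0, 0, -0.4, -0.25, 6, 0, 0, 0])

```text
time: 2.73
position: [0.5815, 0.0041, 0.0808]
tool_rot: [0.379, 0.925, 0.0, 0.001]
ft_force: [0.3, 0.2, 0.5]
grip_width: 0.0866
```

```bash
python3 - <<'E'
from h import *
plan([.5834,.0042,.037],np.radians(45.4))
im,d=robot.camera("side"); cv2.imwrite("pics/s2.png",cv2.resize(im[130:280,230:380,::-1],None,fx=4,fy=4))
im,d=robot.camera("top"); cv2.imwrite("pics/t2.png",cv2.resize(im[140:240,250:350,::-1],None,fx=6,fy=6))
E
```

```text
t 2.73 shift cm [-0.12  0.13  4.38] rot deg [0.06 0.08 0.02]
pos [0.5815 0.0041 0.0808] F [0.31 0.24 0.52] w 0.0866 q [-0.185  0.664  1.659  0.     0.817 -0.978]
```

View pics/s2.png

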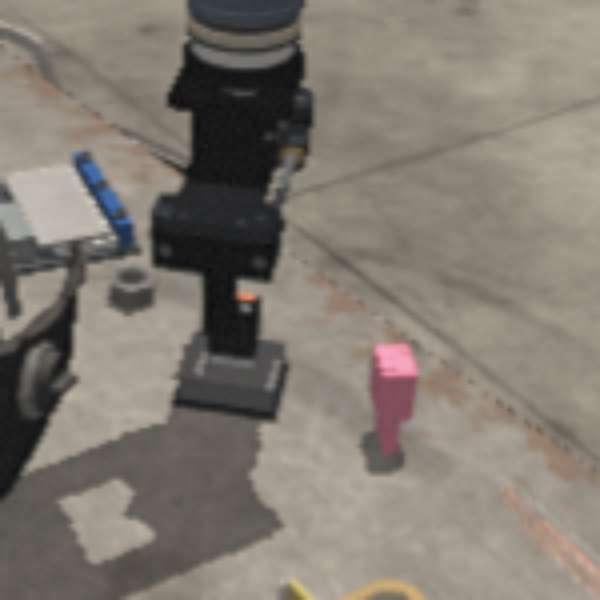

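>>> drive_tool(targets=[-0.15, 0.15, 2, 0, 0, 0, -0.15, 0.15, 3.5, 0, 0, 0, -0.15, 0.15, 4.3, 0, 0, 0, -0.15, 0.15, 4.3, 0, 0, 0, -0.15, 0.15, 4.3, 0, 0, 0])

```text
time: 3.25
position: [0.5834, 0.0039, 0.0373]
tool_rot: [0.379, 0.925, 0.0, 0.0]
ft_force: [0.1, -0.2, 0.3]
grip_width: 0.0871
```

>>> drive_tool(targets=[0, 0, 0, 0, 0, 0, 0, 0, 0, 0, 0, 0, 0, 0, 0, 0, 0, 0, 0, 0, 0, 0, 0, 0, 0, 0, 0, 0, 0, 0, 0, 0, 0, 0, 0, 0, 0, 0, 0, 0, 0, 0, 0, 0, 0, 0, 0, 0], grip=1, squeeze=30)

```text
time: 3.92
position: [0.5829, 0.004, 0.0365]
tool_rot: [0.38, 0.925, -0.0, -0.0]
ft_force: [0.1, 0.5, 0.0]
grip_width: 0.0417
```

>>> drive_tool(targets=[0, 0, 0, 0, 0, 0, 0, 0, 0, 0, 0, 0, 0, 0, 0, 0, 0, 0, 0, 0, 0, 0, 0, 0, 0, 0, 0, 0, 0, 0, 0, 0, 0, 0, 0, 0, 0, 0, 0, 0, 0, 0], squeeze=50)

```text
time: 4.5
position: [0.5829, 0.004, 0.0365]
tool_rot: [0.38, 0.925, 0.0, -0.0]
ft_force: [-0.3, -0.5, -0.4]
grip_width: 0.0239
```

Gripped at 24 mm. Lift.

>>> drive_tool(targets=[0, 0, -1, 0, 0, 0, 0, 0, -3, 0, 0, 0, 0, 0, -5, 0, 0, 0, 0, 0, -8, 0, 0, 0, 0, 0, -11, 0, 0, 0, 0, 0, -13, 0, 0, 0, 0, 0, -13, 0, 0, 0, 0, 0, -13, 0, 0, 0, 0, 0, -13, 0, 0, 0])

```text
time: 5.25
position: [0.5818, 0.0042, 0.1658]
tool_rot: [0.38, 0.925, -0.0, -0.001]
ft_force: [-0.2, 0.7, -1.9]
grip_width: 0.0236
```

```bash
python3 - <<'E'
from h import *
plan([.5502,.3036,.167],np.radians(-13))
im,d=robot.camera("side"); cv2.imwrite("pics/s3.png",cv2.resize(im[100:280,200:380,::-1],None,fx=3,fy=3))
E
```

```text
t 5.25 shift cm [23.28 19.1  -0.1 ] rot deg [-0.11 -0.06 58.39]
pos [0.5818 0.0042 0.1658] F [-0.17  0.69 -1.9 ] w 0.0236 q [-0.185  0.541  1.597 -0.     1.005 -0.977]
```

View pics/s3.png

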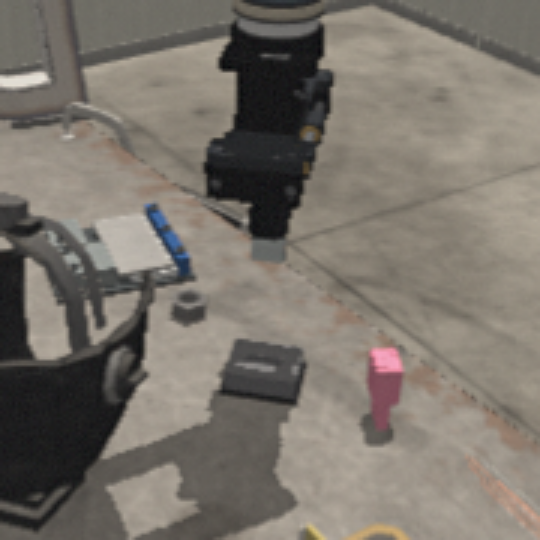

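>>> drive_tool(targets=[1.5, 2.5, -1, 0, 0, 4, 4, 6, -1, 0, 0, 9, 6.5, 9.5, -1, 0, 0, 15, 8.5, 12.5, -1, 0, 0, 21, 11, 14, -1, 0, 0, 27, 13.5, 15.2, -1, 0, 0, 33, 16, 16.3, -1, 0, 0, 39, 18.5, 17.3, -1, 0, 0, 45, 20.5, 18.1, -1, 0, 0, 51, 22, 18.7, -1, 0, 0, 56, 23, 19.1, -0.5, 0, 0, 58.4, 23.3, 19.1, 0, 0, 0, 58.4])

```text
time: 6.3
position: [0.5493, 0.3052, 0.1645]
tool_rot: [0.782, 0.623, -0.001, -0.001]
ft_force: [-0.1, -1.1, -2.0]
grip_width: 0.0234
```

>>> drive_tool(targets=[0, 0, 0, 0, 0, 0, 0, 0, 0, 0, 0, 0, 0, 0, 0, 0, 0, 0, 0, 0, 0, 0, 0, 0])

```text
time: 6.63
position: [0.5518, 0.3027, 0.1664]
tool_rot: [0.783, 0.622, -0.0, 0.0]
ft_force: [-0.4, -1.0, -2.5]
grip_width: 0.0235
```

```bash
python3 - <<'E'
from h import *
plan([.5502,.3036,.08],np.radians(-13))
im,d=robot.camera("side"); cv2.imwrite("pics/s4.png",cv2.resize(im[80:240,160:320,::-1],None,fx=4,fy=4)[:600])
im,d=robot.camera("top"); cv2.imwrite("pics/t4.png",cv2.resize(im[140:230,170:270,::-1],None,fx=6,fy=6))
E
```

```text
t 6.63 shift cm [ 0.06 -0.17  8.64] rot deg [ 0.    0.01 -0.06]
pos [0.5518 0.3027 0.1664] F [-0.39 -0.99 -2.54] w 0.0235 q [ 0.325  0.598  1.475 -0.     1.069  0.553]
```

View pics/s4.png

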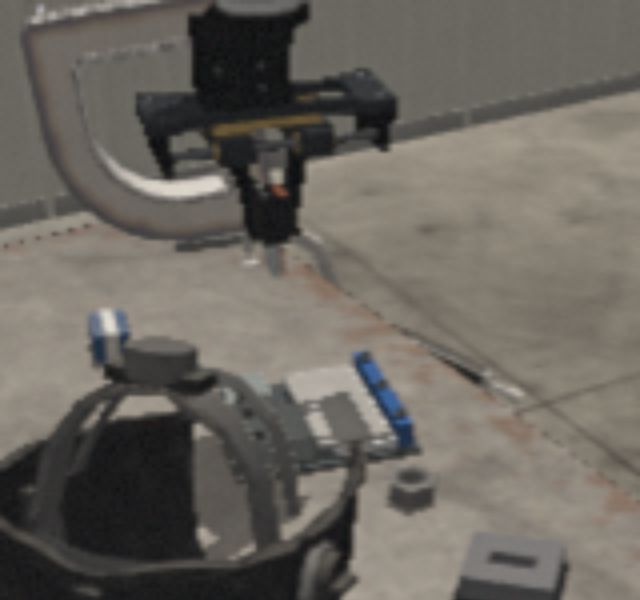

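View pics/t4.png

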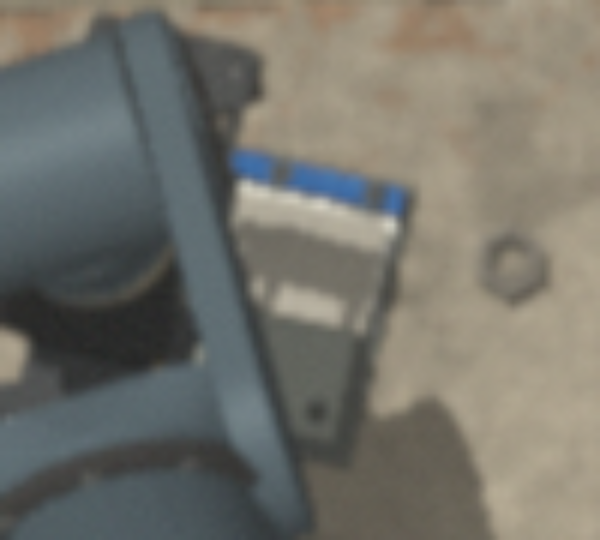

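>>> drive_tool(targets=[0, -0.15, 2, 0, 0, 0, 0, -0.15, 5, 0, 0, 0, 0, -0.15, 7.5, 0, 0, 0, 0, -0.15, 9.3, 0, 0, 0, 0, -0.15, 9.3, 0, 0, 0, 0, -0.15, 9.3, 0, 0, 0, 0, -0.15, 9.3, 0, 0, 0])

```text
time: 7.32
position: [0.551, 0.3041, 0.0748]
tool_rot: [0.783, 0.622, 0.001, 0.0]
ft_force: [0.5, 0.7, -1.3]
grip_width: 0.0236
```

```bash
python3 - <<'E'
from h import *
plan([.5502,.3036,.0425],np.radians(-13))
im,d=robot.camera("side"); np.savez("s5.npz",im=im,d=d); cv2.imwrite("pics/s5.png",cv2.resize(im[130:210,200:300,::-1],None,fx=7,fy=7,interpolation=cv2.INTER_CUBIC))
E
```

```text
t 7.32 shift cm [-0.07 -0.07  3.23] rot deg [ 0.12 -0.08 -0.03]
pos [0.551  0.3041 0.0748] F [ 0.49  0.74 -1.34] w 0.0236 q [0.327 0.72  1.536 0.    0.883 0.554]
```

View pics/s5.png

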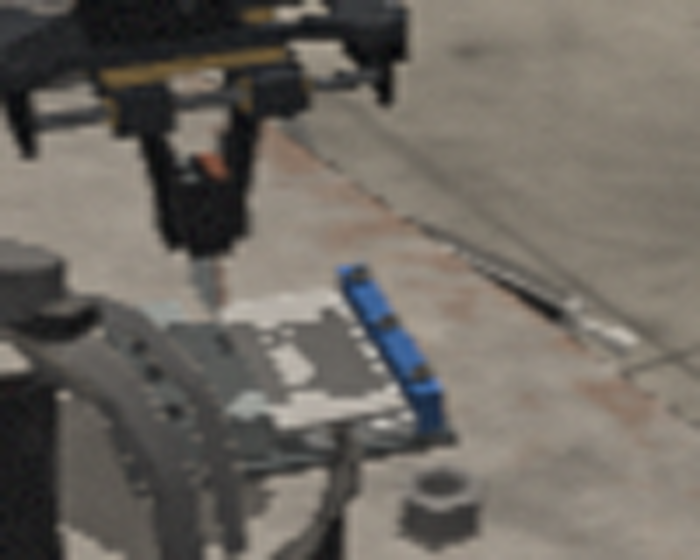

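```bash
python3 - <<'E'
from h import *
x=np.array([.9744,-.2250]);y=np.array([.2250,.9744]);O=np.array([.5624,.27])
def W(a,b,z): return [*(O+a*x+b*y),z]
T=np.array([.551,.3041]); print("tip fix",(T-O)@x,(T-O)@y)
im=np.load("s5.npz")["im"][130:210,200:300,::-1].copy(); big=cv2.resize(im,None,fx=7,fy=7,interpolation=cv2.INTER_CUBIC)
a0,b0=(T-O)@x,(T-O)@y
for P,c in ((W(a0-.005,b0-.015,.0433),(0,255,0)),(W(a0+.005,b0-.015,.0433),(0,255,0)),(W(a0-.005,b0-.015,.0713),(0,255,0)),(W(a0+.005,b0-.015,.0713),(0,255,0)),(W(-.029,.059,.028),(0,0,255)),(W(-.029,.001,.028),(0,0,255)),(W(-.005,.06,.02),(255,0,255)),(W(.055,-.065,.028),(0,255,255)),(W(.055,.065,.028),(0,255,255))):
    u=(proj("side",P)[0]-[200,130]+.5)*7; print(u.round()); cv2.circle(big,tuple(int(v) for v in u),3,c,-1)
cv2.imwrite("pics/s5b.png",big)
E
```

```text
tip fix -0.01878065999999996 0.030662039999999974
[202. 310.]
[222. 307.]
[199. 258.]
[219. 255.]
[172. 297.]
[200. 355.]
[220. 303.]
[411. 395.]
[333. 266.]
```

View pics/s5b.png

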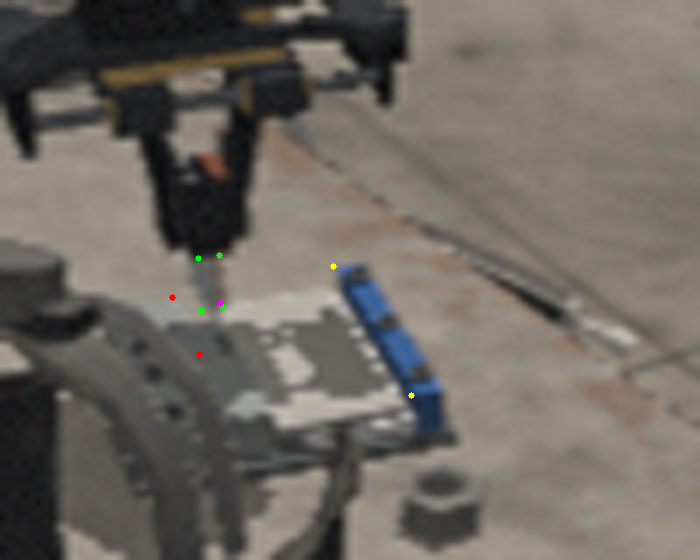

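>>> drive_tool(targets=[0, -0.05, 0.7, 0, 0, 0, 0, -0.05, 1.4, 0, 0, 0, 0, -0.05, 1.9, 0, 0, 0, 0, -0.05, 1.9, 0, 0, 0, 0, -0.05, 1.9, 0, 0, 0])

```text
time: 7.78
position: [0.5488, 0.3039, 0.054]
tool_rot: [0.783, 0.622, -0.001, -0.0]
ft_force: [0.3, 0.8, -1.0]
grip_width: 0.0234
```

>>> drive_tool(targets=[0, 0.1, 0.5, 0, 0, 0, 0, 0.1, 0.9, 0, 0, 0, 0, 0.1, 1.15, 0, 0, 0, 0, 0.1, 1.15, 0, 0, 0, 0, 0.1, 1.15, 0, 0, 0, 0, 0.1, 1.15, 0, 0, 0])

```text
time: 8.28
position: [0.5503, 0.3038, 0.0431]
tool_rot: [0.783, 0.622, 0.0, 0.0]
ft_force: [-0.3, -0.9, -1.4]
grip_width: 0.0239
```

```bash
cat >> h.py <<'E'
def fx():
    x=np.array([.9744,-.2250]);y=np.array([.2250,.9744]);O=np.array([.5624,.27])
    o=robot.get_obs(); p=o["position"]; F=o["ft_force"]
    print("t",round(o["time"],2),"fix xy mm",((p[:2]-O)@x*1e3).round(2),((p[:2]-O)@y*1e3).round(2),"tip z",((p[2]-.0315)*1e3).round(2),"Fx,Fy,Fz",(F[:2]@x).round(2),(F[:2]@y).round(2),F[2].round(2),"M",o["moment"].round(2),"w",round(o["grip_width"],4))
E
python3 - <<'E'
from h import *
fx(); plan([.5502,.3036,.0415],np.radians(-13))
im,d=robot.camera("side"); cv2.imwrite("pics/s6.png",cv2.resize(im[130:210,200:300,::-1],None,fx=7,fy=7,interpolation=cv2.INTER_CUBIC))
E
```

```text
t 8.28 fix xy mm -19.44 30.24 tip z 11.55 Fx,Fy,Fz -0.04 -0.96 -1.36 M [-0.11  0.08 -0.06] w 0.0239
t 8.28 shift cm [-0.02 -0.    0.16] rot deg [ 0.   -0.   -0.01]
pos [0.5503 0.3038 0.0431] F [-0.26 -0.92 -1.36] w 0.0239 q [0.327 0.766 1.549 0.    0.826 0.554]
```

View pics/s6.png

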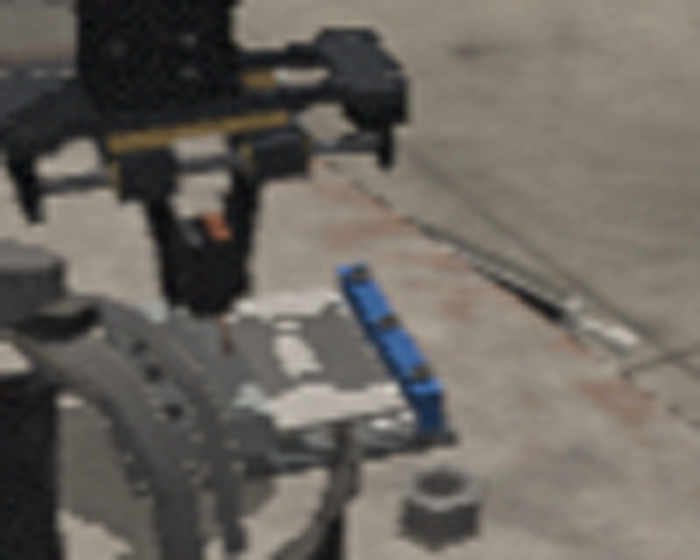

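>>> drive_tool(targets=[0, 0.1, 0.15, 0, 0, 0, 0, 0.2, 0.15, 0, 0, 0, 0, 0.3, 0.15, 0, 0, 0, 0, 0.4, 0.15, 0, 0, 0, 0, 0.5, 0.15, 0, 0, 0, 0, 0.6, 0.15, 0, 0, 0, 0, 0.6, 0.15, 0, 0, 0])

```text
time: 8.92
position: [0.5561, 0.3024, 0.0415]
tool_rot: [0.783, 0.622, -0.0, -0.0]
ft_force: [0.1, 0.4, -1.0]
grip_width: 0.0233
```

```bash
python3 - <<'E'
from h import *
fx()
E
```

```text
t 8.92 fix xy mm -13.43 30.17 tip z 10.02 Fx,Fy,Fz 0.04 0.42 -1.04 M [-0.11  0.11  0.04] w 0.0233
```

>>> drive_tool(targets=[0, 0.1, 0, 0, 0, 0, 0, 0.15, 0, 0, 0, 0, 0, 0.2, 0, 0, 0, 0, 0, 0.25, 0, 0, 0, 0, 0, 0.3, 0, 0, 0, 0, 0, 0.3, 0, 0, 0, 0, 0, 0.3, 0, 0, 0, 0])

```text
time: 9.5
position: [0.559, 0.3017, 0.0415]
tool_rot: [0.783, 0.622, -0.0, 0.0]
ft_force: [-0.3, -0.2, -1.8]
grip_width: 0.0238
```

```bash
python3 - <<'E'
from h import *
fx()
E
```

```text
t 9.5 fix xy mm -10.47 30.13 tip z 9.98 Fx,Fy,Fz -0.25 -0.23 -1.79 M [-0.01  0.19  0.02] w 0.0238
```

>>> drive_tool(targets=[0, 0.05, 0, 0, 0, 0, 0, 0.1, 0, 0, 0, 0, 0, 0.1, 0, 0, 0, 0, 0, 0.1, 0, 0, 0, 0])

```text
time: 9.83
position: [0.5601, 0.3015, 0.0415]
tool_rot: [0.783, 0.622, 0.0, 0.0]
ft_force: [-0.0, 1.2, -2.0]
grip_width: 0.0236
```

```bash
python3 - <<'E'
from h import *
fx()
im,d=robot.camera("side"); cv2.imwrite("pics/s7.png",cv2.resize(im[130:210,200:300,::-1],None,fx=7,fy=7,interpolation=cv2.INTER_CUBIC))
fx()
E
```

```text
t 9.83 fix xy mm -9.35 30.15 tip z 10.03 Fx,Fy,Fz -0.29 1.13 -1.98 M [-0.1   0.14  0.05] w 0.0236
t 9.88 fix xy mm -9.36 30.15 tip z 10.05 Fx,Fy,Fz -1.31 0.17 -2.1 M [-0.06  0.21  0.02] w 0.0238
```

View pics/s7.png

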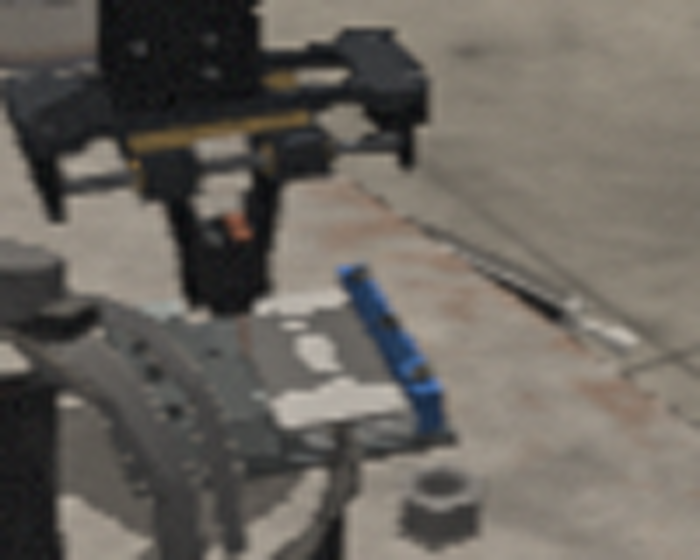

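Coupon is moving towards the fence; continue in small steps.

>>> drive_tool(targets=[0, 0.05, 0, 0, 0, 0, 0, 0.1, 0, 0, 0, 0, 0, 0.1, 0, 0, 0, 0, 0, 0.1, 0, 0, 0, 0])

```text
time: 10.22
position: [0.5603, 0.3013, 0.0415]
tool_rot: [0.783, 0.622, -0.001, -0.0]
ft_force: [-2.2, 0.5, -1.0]
grip_width: 0.0235
```

>>> drive_tool(targets=[0, 0.05, 0, 0, 0, 0, 0, 0.1, 0, 0, 0, 0, 0, 0.1, 0, 0, 0, 0, 0, 0.1, 0, 0, 0, 0])

```text
time: 10.55
position: [0.5609, 0.3008, 0.0412]
tool_rot: [0.783, 0.622, -0.001, -0.0]
ft_force: [-4.0, 0.0, -0.6]
grip_width: 0.0238
```

```bash
python3 - <<'E'
from h import *
fx()
E
```

```text
t 10.55 fix xy mm -8.41 29.72 tip z 9.75 Fx,Fy,Fz -3.91 -0.9 -0.61 M [-0.09  0.96 -0.03] w 0.0238
```

>>> drive_tool(targets=[0, 0.1, 0, 0, 0, 0, 0, 0.15, 0, 0, 0, 0, 0, 0.2, 0, 0, 0, 0, 0, 0.2, 0, 0, 0, 0, 0, 0.2, 0, 0, 0, 0, 0, 0.2, 0, 0, 0, 0])

```text
time: 11.05
position: [0.561, 0.3007, 0.041]
tool_rot: [0.783, 0.622, -0.002, -0.002]
ft_force: [-6.6, 0.3, 1.0]
grip_width: 0.0237
```

```bash
python3 - <<'E'
from h import *
fx()
im,d=robot.camera("side"); np.savez("s8.npz",im=im,d=d);cv2.imwrite("pics/s8.png",cv2.resize(im[155:205,220:280,::-1],None,fx=12,fy=12,interpolation=cv2.INTER_CUBIC))
im,d=robot.camera("top"); np.savez("t8.npz",im=im,d=d);cv2.imwrite("pics/t8.png",cv2.resize(im[152:224,180:250,::-1],None,fx=8,fy=8,interpolation=cv2.INTER_CUBIC))
fx();plan([.5502,.3036,.0415],np.radians(-13))
E
```

```text
t 11.05 fix xy mm -8.22 29.57 tip z 9.54 Fx,Fy,Fz -6.53 -1.17 1.04 M [0.22 1.44 0.02] w 0.0237
t 11.15 fix xy mm -8.19 29.58 tip z 9.55 Fx,Fy,Fz -6.48 0.18 0.55 M [0.18 1.47 0.05] w 0.0235
t 11.15 shift cm [ 0.04 -1.13 -0.04] rot deg [-0.31  0.11 -0.01]
pos [0.5611 0.3007 0.0411] F [-6.27  1.63  0.55] w 0.0235 q [0.316 0.778 1.523 0.002 0.846 0.542]
```

View pics/s8.png

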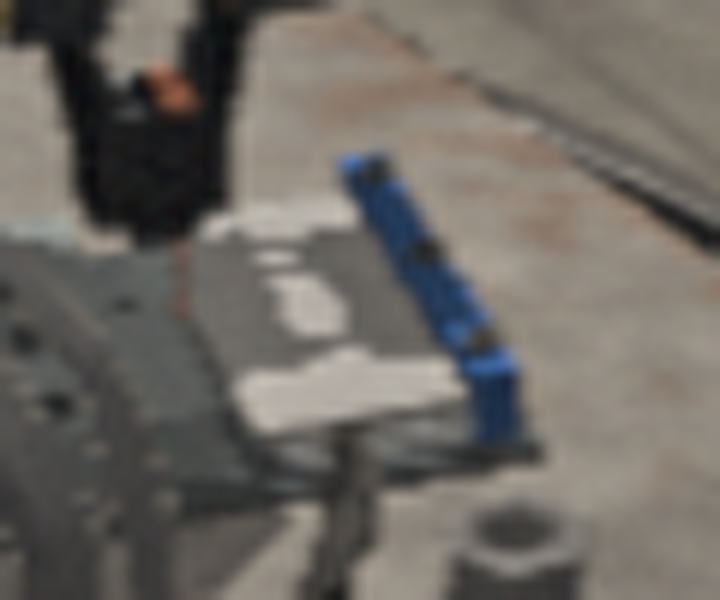

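View pics/t8.png

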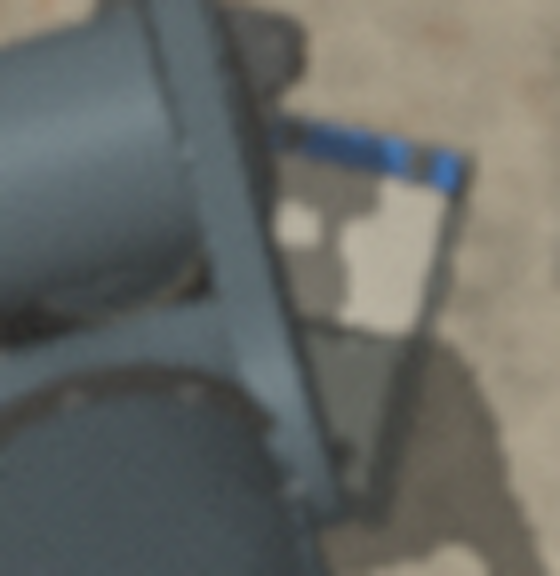

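```bash
python3 - <<'E'
from h import *
x=np.array([.9744,-.2250]);y=np.array([.2250,.9744]);O=np.array([.5624,.27])
# near coupon edge in top view over visible part (y -15..-55), z=.02, fence inner edge z=.028
for n,vw in (("t8","top"),("top0","top"),("s8","side"),("side0","side")):
    im=np.load(n+".npz")["im"]; g=cv2.cvtColor(im,cv2.COLOR_RGB2GRAY).astype(np.float32); r=im[...,0].astype(np.float32)-im[...,2]
    print(n)
    for z,lo,hi,lab in((.020,-16,2,"near"),(.02,46,62,"far R-B")):
        s=np.arange(lo,hi,2)
        for yy in (-50,-40,-30,-20):
            P=O+np.outer(s/1000,x)+yy/1000*y; uv=proj(vw,np.c_[P,np.full(len(s),z)]).astype(np.float32)
            A=cv2.remap(g if lab=="near" else r,uv[:,:1],uv[:,1:],cv2.INTER_LINEAR).ravel()
            print(lab,yy,A.round().astype(int).tolist())
E
```

```text
t8
near -50 [100, 102, 102, 101, 102, 123, 144, 164, 173]
near -40 [104, 106, 103, 99, 98, 113, 138, 159, 173]
near -30 [99, 93, 86, 78, 80, 88, 101, 112, 119]
near -20 [66, 67, 68, 68, 72, 84, 98, 110, 112]
far R-B -50 [23, 23, 23, 19, 13, 0, -8, -10]
far R-B -40 [21, 23, 22, 18, 6, -16, -48, -67]
far R-B -30 [14, 13, 12, 9, 0, -13, -30, -40]
far R-B -20 [12, 13, 15, 8, -1, -16, -30, -43]
top0
near -50 [148, 144, 136, 132, 133, 147, 157, 160, 160]
near -40 [148, 145, 138, 133, 139, 148, 157, 160, 160]
near -30 [143, 137, 133, 133, 142, 155, 161, 163, 163]
near -20 [147, 141, 132, 134, 141, 153, 159, 163, 162]
far R-B -50 [20, 20, 17, 12, 4, -6, -10, -8]
far R-B -40 [20, 20, 18, 13, -1, -24, -52, -66]
far R-B -30 [20, 20, 18, 13, -3, -25, -57, -76]
far R-B -20 [19, 19, 19, 14, 2, -22, -51, -82]
s8
near -50 [79, 77, 75, 68, 65, 70, 98, 140, 163]
near -40 [92, 91, 89, 85, 80, 75, 104, 136, 167]
near -30 [90, 92, 92, 89, 82, 78, 80, 93, 108]
near -20 [92, 93, 91, 88, 83, 80, 80, 94, 104]
far R-B -50 [14, 13, 14, 15, 14, 7, -15, -41]
far R-B -40 [12, 12, 12, 12, 11, 6, -6, -22]
far R-B -30 [7, 8, 9, 8, 4, -7, -25, -46]
far R-B -20 [8, 8, 8, 7, 5, -4, -17, -34]
side0
near -50 [91, 85, 79, 90, 109, 138, 159, 173, 173]
near -40 [147, 145, 144, 146, 152, 161, 167, 172, 171]
near -30 [146, 147, 147, 147, 154, 161, 168, 171, 170]
near -20 [145, 145, 146, 148, 154, 160, 167, 170, 171]
far R-B -50 [14, 14, 13, 11, 1, -13, -36, -54]
far R-B -40 [14, 14, 12, 9, 2, -10, -29, -38]
far R-B -30 [14, 14, 12, 9, 2, -12, -32, -50]
far R-B -20 [13, 13, 12, 8, 1, -13, -31, -53]
```

>>> drive_tool(targets=[0, 0.1, 0, 0, 0, 0, 0, 0.2, 0, 0, 0, 0, 0, 0.2, 0, 0, 0, 0, 0, 0.2, 0, 0, 0, 0, 0, 0.2, 0, 0, 0, 0, 0, 0.2, 0, 0, 0, 0, 0, 0.2, 0, 0, 0, 0, 0, 0.2, 0, 0, 0, 0])

```text
time: 11.82
position: [0.5612, 0.3005, 0.0407]
tool_rot: [0.783, 0.622, -0.004, -0.003]
ft_force: [-9.3, 2.9, 0.4]
grip_width: 0.0236
```

```bash
python3 - <<'E'
from h import *
fx()
im,d=robot.camera("side"); cv2.imwrite("pics/s9.png",cv2.resize(im[140:205,220:280,::-1],None,fx=9,fy=9,interpolation=cv2.INTER_CUBIC))
im,d=robot.camera("side")
fx();plan([.5502,.3036,.0415],np.radians(-13)); print(robot.get_obs()["joint_velocities"].round(4))
E
```

```text
t 11.82 fix xy mm -8.05 29.44 tip z 9.24 Fx,Fy,Fz -9.66 0.72 0.4 M [0.42 1.98 0.08] w 0.0236
t 11.92 fix xy mm -8.04 29.41 tip z 9.23 Fx,Fy,Fz -9.86 0.08 2.12 M [0.38 1.97 0.08] w 0.0233
t 11.92 shift cm [ 0.06 -1.14 -0.07] rot deg [-0.52  0.16 -0.03]
pos [0.5612 0.3005 0.0407] F [-9.58  2.3   2.12] w 0.0233 q [0.315 0.78  1.52  0.003 0.851 0.54 ]
[-0.0011 -0.0006  0.0008 -0.0008  0.0006  0.0006]
```

View pics/s9.png

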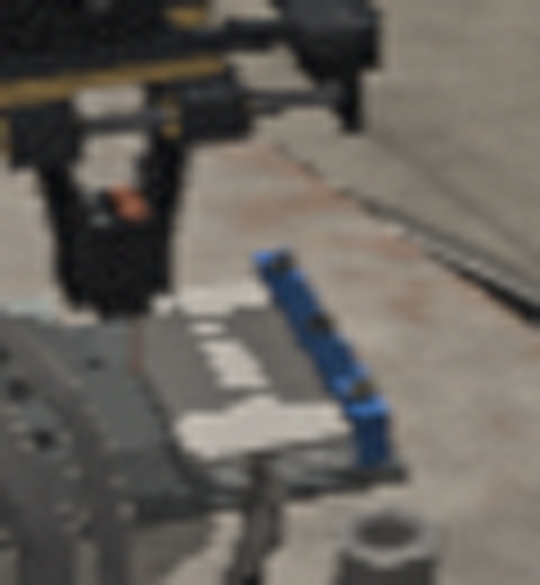

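The push is firm at about 9.7 N with no further travel. The coupon is flat along the fence, the spacer upright with its copper side to the fence, and everything at rest. Handing in.

```bash
python3 - <<'E'
from h import *
print(robot.hand_in()); fx()
E
```

```text
the job is handed in; nothing more can be done
None
the job is handed in; nothing more can be done
```

I took the spacer from its stand across its 24 mm and turned it about 58° so the copper side faces the blue fence. I lowered the blade into the gap at the short stop (the +y half) and pushed the coupon onto the fence. I handed in at about 12 s, still gripping and pressing; no verdict was reported.

**Last checks that agreed:**
- **Push:** it was steady at about 9.7 N. Over the last 4 mm of commanded push the tool moved only about 0.4 mm.
- **Spacer:** it was still gripped, with the fingers 23.5 mm apart, and the joints were at rest. Tool tilt was about 0.5°. The blade tip was about 9 mm above the table and 29 mm along the fence, and the copper side faced the fence.
- **Coupon:** it looks flat. Its near edge was at about x = -4 mm, against -5 mm when flush, and parallel to the fence within about 1 mm over the part I could see.
- **Bystanders:** the nut looked unmoved in the last side view. I did not measure the tape measure and magnet block at the end, but the arm's path kept away from both.

**Checks that disagreed or could not be made:**
- **Blade position:** the tool position puts the blade centre at x = -8 mm, where -10 mm is expected when flush. I put this down to the roughly 2 mm calibration error and the arm bending under the push.
- **Hidden end:** the arm covered the coupon's +y end in the top view, so I judged flushness there from the side view and the force.

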